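# Make up a spring clamp kit and a hub kit from bench stock

## Task

Make up two kits from the parts on the bench. In the wooden tray goes the clamp kit, one part to a compartment in the order they go together: the long spring in the middle compartment, the big bolt in one end compartment and the large nut that fits it in the other; in the white dish goes the hub kit, the ball bearing and the domed dust cap side by side on its bottom. Every part is to sit flat on the floor of its container the same way up as it is now (bolt on its head, spring on end), the bearing must be set down and not dropped, and the short spring and the small nut stay where they are.

Things in the scene. Friction and masses are not known exactly. Their poses are not given: they have to be found in the camera images.
- bolt: Big plain steel hex bolt standing upright on its head among the stock: head a hexagon 36 mm across flats (41.6 mm over corners) and 15 mm high, shank 24 mm diameter rising from it, 85 mm high in all, about 0.4 kg. Origin: centre of the head's underside; z up along the shank. Two of the head's flats face +y and -y. Grip the shank.
- long_spring: The taller of the two dark steel coil springs, standing on end: 44 mm outside diameter, 60 mm high, about 0.16 kg, too stiff to give in the fingers. Origin: centre of its underside; z up along its axis.
- large_nut: The larger of the two plain steel hex nuts (it fits the bolt), lying flat: 36 mm across flats, 41.6 mm over corners, 21.5 mm high, 24 mm bore, about 0.11 kg. Origin: centre of its underside; z up along its axis. Its flats face +y, -y and every 60 degrees from there.
- bearing: Steel ball bearing lying flat: a ring 52 mm outside diameter, 15 mm high, 25 mm bore, balls showing between its two races, about 0.13 kg. Grip it across the outside. Origin: centre of its underside; z up along its axis.
- dust_cap: Pressed bright-metal hub dust cap, dome upward: round skirt 45 mm diameter from 3 to 18 mm above its underside, closing to a dome 31 mm high in all; a 49 mm diameter, 3 mm thick lip at the foot; about 0.06 kg. Origin: centre of its underside; z up along its axis.
- short_spring: The shorter, thinner coil spring, standing on end: 30 mm outside diameter, 32 mm high. To be left where it is. Origin: centre of its underside; z up along its axis. All stock pieces, with a flat washer and an angle-iron offcut (30 mm high) among them, have some 30 mm clear round them.
- small_nut: The smaller hex nut, lying flat: 19 mm across flats, 10 mm high. To be left where it is. Origin: centre of its underside; z up along its axis.
- wooden_tray: Wooden parts tray, fixed, 210 x 108 x 24 mm, three equal compartments in a row. Origin: centre of its underside, on the bench; x along the long side, y across. Compartment centres at x = -68, 0, +68 mm, y = 0; each 62 mm (x) by 96 mm (y) inside, floor 6 mm above the bench, walls and dividers 6 mm thick, 18 mm above that floor. Fingers have most room closing along the tray's y.
- enamel_dish: Shallow white enamelled rectangular dish with a dark rim, fixed to the bench, 192 x 122 mm outside, 184 x 114 mm inside, without compartments. Origin: centre of its underside, on the bench; x along the long side, y across. Its flat floor is 4 mm above the bench, its rim 27 mm above the bench. Middles of its two halves: x = -45 and +45 mm, y = 0.
Mind the look-alikes: they are no part of the job. Leave any turquoise or yellow look-alike of the long_spring alone.

How it is judged:
By the outcome, as a careful person would: the job done as asked, in the order asked, and still so for the second after the job is handed in, with the robot touching nothing.
It also fails if it takes over 131 s, if anything falls off the work surface, if the arm or the gripper's body presses on something with over 40 N, if the wrist force passes 120 N, or if a joint passes its speed limit or range.

## Robot

A 7-joint arm with a two-finger parallel gripper is mounted at the origin on the work surface. World frame = base frame: x ahead of the robot, y to its left, z up, the work surface at z = 0. Lengths are in m, angles in rad, forces in N, time in s.
With the tool pointing down it reaches from about 0.35 to 0.9 m from the base axis. Payload 7.2 kg.
Tool frame: the origin (TCP) lies at the very end of the fingers, on their centre line; the grasp point (between the pads) lies bot.grasp_offset behind it (bot.grasp_offset is the distance from the TCP to the grasp point, in m); z points along the fingers, y is the line along which they close (so a half turn about z gives the same grasp; the last joint's range is limited). The gripper opens to 88 mm and grips with 3 to 60 N. Pads are 20 mm wide; open, the fingers measure 115 mm over their backs; the gripper's body (75 mm by 178 mm) begins 61 mm behind the grasp point.
Start: joints at [1.131, 0.411, -0.013, 1.596, 0.006, 1.134, -0.082], TCP at [0.227, -0.582, 0.223] pointing down, gripper open.
Joint ranges: [-2.95, 2.95], [-0.29, 1.99], [-1.47, 1.44], [0.14, 2.54], [-1.03, 4.17], [0.13, 1.85], [-2.86, 2.86]. Speed limits (rad/s): [2.39, 2.39, 3.01, 3.01, 3.14, 3.14, 3.14].

## Interface

Orientations are given as a unit quaternion [x, y, z, w].
In Python, from workcell import bot gives the robot as it stands.
- The arm moves only by the tool arm_command, never from a script. Its argument "motion" is a list of rows, each a list of 2 entries, a list of its own where there are three numbers: the shift along the tool's x, y, z in m, then the turn, a rotation vector about the tool's x, y, z in rad. A call has 1 to 10 rows; each row shifts and turns the commanded pose from where the row before left it, along the tool's axes as they then stand; what a row does not reach is not made up. A row lasts 1/10 s, in which the tool goes at most 50 mm and 8.59 degrees, less where a joint would pass 70% of its speed; a pose out of reach is approached as far as the arm can. A call with a gripper value outside its range is refused whole. "claw" is the finger opening in m, from 0 to 0.0878, set as the call begins (left out, the last holds). The fingers move at their own pace and stop on an object; the grip force is fixed at half the most. Time passes only in rows, so rows that do not move let the fingers close. It gives the time, the measured TCP pose, the force, the opening and the grip force at its end, in the units of the state.
- bot.state(): the state, without advancing time (a new reading comes with each control period).
- bot.read_camera(name): name is "scene" or "top" or "wrist"; returns a dict with "pixels" (384x512x3 uint8, blue, green, red), "mtx" (3x3 intrinsics, pixels), "rvec" (rotation vector, rad) and "tvec" (3), from world to camera coordinates, as OpenCV has them. Camera axes: x right, y down, z forward; pixel columns grow to the right and rows downward; lengths in m; the calibration is good to about 2 mm. A picture is of the moment at which its call begins. There is no depth.
- bot.close_job(): hands the job in; it is judged then, once.
The state is a dict: "clock": time; "qpos": joint angles; "joint_velocities": joint speeds; "joint_efforts": joint torques, N m; "eef_pos": TCP position; "tcp_rot": TCP orientation; "wrist_force": force on the tool from outside, world axes, zero at the start; "moment": the same for the moment, N m; "grip_width": finger opening in m; "gripper_force": force on a finger pad.
Only numpy, scipy, OpenCV 4.12 (cv2) and the standard library are available. Lean on these libraries where they do the work, as an engineer would, in place of code of your own. Each camera call takes 0.05 s, during which the arm holds its last target. There are 200 camera calls.

## Working session

There is one attempt and no reset: what is moved stays moved. The work goes in short steps, Python scripts to look and compute and a tool call to move; the robot and the scene stay as the last step left them, time stands still between calls to the robot, and variables do not carry over. Pictures are saved under pics/ and viewed, at most 14 in all, crops included, and the job is handed in when it is done.

Besides the shell and the picture viewer there is one more tool, called after "Call:" as name([rows], argument=value, ...), one row to a line, values as JSON. arm_command: Moves the arm, as the interface text tells. Its arguments: {"type":"object","properties":{"motion":{"type":"array"},"claw":{"type":"number"}},"required":["motion"]}

```bash
mkdir -p pics && ls
python3 - <<'E'
from workcell import bot
import cv2
s=bot.state()
for k,v in s.items(): print(k,v)
print(bot.grasp_offset)
for n in ("scene","top","wrist"):
    c=bot.read_camera(n); cv2.imwrite(f"pics/{n}0.png",c["pixels"])
    R=cv2.Rodrigues(c["rvec"])[0]; print(n,c["mtx"].tolist(),(-R.T@c["tvec"].ravel()),R.tolist())
E
```

```text
pics
clock 0.0
qpos [ 1.13079603  0.41190364 -0.01271312  1.59702958  0.00561528  1.13430134
 -0.08219469]
joint_velocities [ 6.72632119e-05  3.39645604e-04 -1.13943342e-03  1.21118285e-03
 -2.06021223e-04 -4.32235479e-04 -4.25403452e-04]
joint_efforts [ 3.59177457e-04 -5.87955487e+01  6.41798973e-01 -2.91076434e+01
 -5.39623888e-02  1.80673564e-02  1.32483851e-04]
eef_pos [ 0.22683253 -0.58184562  0.22181267]
tcp_rot [ 9.82766504e-01  1.84849542e-01 -2.10496028e-04 -7.75028658e-04]
wrist_force [ 0.76109438 -0.71009449  0.60878842]
moment [-0.05798715 -0.00220454 -0.01624613]
gripper_force 0.0
grip_width 0.0877536411099274
0.0187
scene [[470.15570615282735, 0.0, 263.9871886149864], [0.0, 470.15570615282735, 193.0729244833291], [0.0, 0.0, 1.0]] [1.14705631 0.31373131 0.91760812] [[-0.4708313969469681, 0.8821950658449467, -0.00704708789477787], [0.7159988940050053, 0.3774405914010317, -0.5872684086058507], [-0.5154254353760355, -0.28155011234533256, -0.8093615723554923]]
top [[441.88760735986693, 0.0, 263.27435252271], [0.0, 441.88760735986693, 191.87564050982016], [0.0, 0.0, 1.0]] [0.51355167 0.01773207 0.98938439] [[-0.017053910445497533, -0.9996640735821039, 0.019516765299388443], [-0.9970057374555461, 0.015529626186743473, -0.07575216294749032], [0.07542362772526956, -0.02075019758302284, -0.9969356577437811]]
wrist [[308.3195632175428, 0.0, 255.87436152298633], [0.0, 308.3195632175428, 193.47382970188974], [0.0, 0.0, 1.0]] [ 0.30026622 -0.55467838  0.38431358] [[0.36381783946202784, -0.9314689370711805, -0.0014828892971096297], [-0.8936285808460868, -0.34948623477282637, 0.28158006179295075], [-0.2628013302557489, -0.10111869745896773, -0.9595365911939004]]
```

View pics/top0.png

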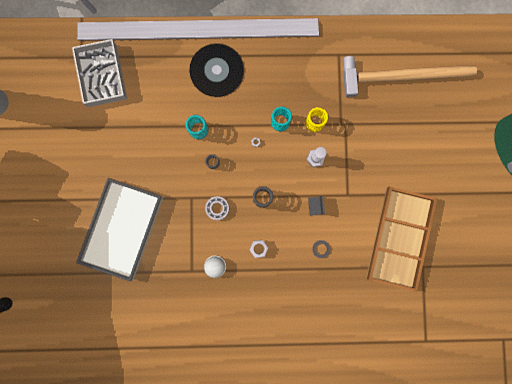

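View pics/scene0.png

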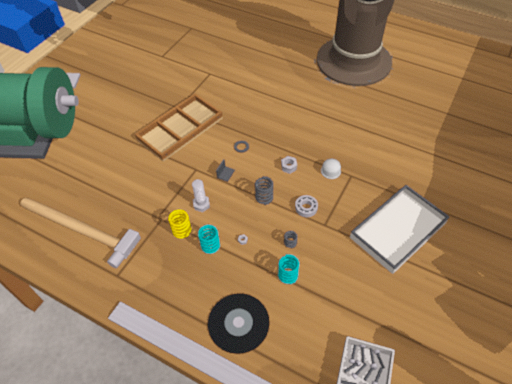

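The top view shows the bolt (317,156), long spring (262,197), large nut (259,249), bearing (217,208) and dust cap (215,267). The short spring is at (212,162), the small nut at (256,142), the tray at (402,238) and the dish at (120,229). In the scene view the same pieces are at bolt (200,195), spring (264,190), nut (289,164), bearing (307,205), cap (331,169), tray (179,126) and dish (399,227).

```bash
cat > h.py <<'E'
import numpy as np, cv2
from workcell import bot
from scipy.spatial.transform import Rotation as Rn
def cam(n): return bot.read_camera(n)
def ray(c,uv):
    R=cv2.Rodrigues(c["rvec"])[0]; d=R.T@np.linalg.solve(c["mtx"],[uv[0],uv[1],1.]); return -R.T@c["tvec"].ravel(),d
def plane(c,uv,z):
    o,d=ray(c,uv); return (o+d*(z-o[2])/d[2])
def tri(c1,p1,c2,p2):
    o1,d1=ray(c1,p1);o2,d2=ray(c2,p2);d1/=np.linalg.norm(d1);d2/=np.linalg.norm(d2)
    st=np.linalg.lstsq(np.c_[d1,-d2],o2-o1,rcond=None)[0]
    a=o1+d1*st[0];b=o2+d2*st[1]; return (a+b)/2,np.linalg.norm(a-b)
def proj(c,P): return cv2.projectPoints(np.array(P,float).reshape(-1,3),c["rvec"],c["tvec"],c["mtx"],None)[0].reshape(-1,2)
def go(target,yaw=None):
    """shift in tool axes to TCP target, and turn about tool z; yaw = world angle of tool y (mod pi)"""
    s=bot.state(); R=Rn.from_quat(s["tcp_rot"]); d=R.inv().apply(np.array(target)-s["eef_pos"])
    y=R.as_matrix()[:,1]; a=np.arctan2(y[1],y[0]); out=None
    if yaw is not None:
        t=-(yaw-a); out=(t+np.pi/2)%np.pi-np.pi/2   # tool z down: +turn lowers the world yaw
    print("shift",d.round(4),"dist",np.linalg.norm(d).round(3),"turn",out,"yaw now",a.round(3),"q7",s["qpos"][6].round(2))
E
python3 - <<'E'
from h import *
t=cam("top"); s=cam("scene")
P=dict(bolt=((317,156),.085),spring=((262,197),.06),nut=((259,249),.02),bearing=((217,208),.015),cap=((215,267),.02),tray=((402,238),.02),dish=((120,229),.02),sspr=((212,162),.03))
for k,(p,z) in P.items(): print(k,plane(t,p,z).round(3))
go((.5,0,.25),np.pi/2)
E
```

```text
bolt [ 0.655 -0.114  0.085]
spring [0.573 0.001 0.06 ]
nut [0.462 0.009 0.02 ]
bearing [0.553 0.1   0.015]
cap [0.425 0.105 0.02 ]
tray [ 0.481 -0.305  0.02 ]
dish [0.511 0.31  0.02 ]
sspr [0.653 0.109 0.03 ]
shift [ 0.4659 -0.4432 -0.0274] dist 0.644 turn 0.37180365713975316 yaw now -1.199 q7 -0.08
```

View pics/wrist0.png

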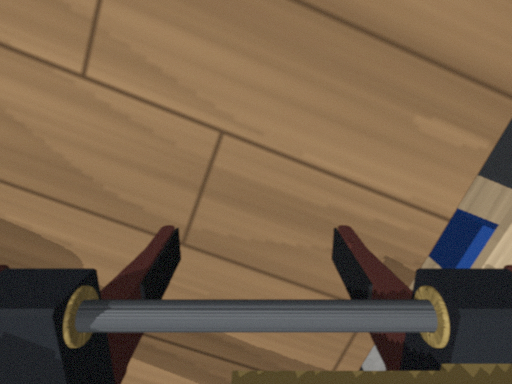

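The wrist view shows only bare bench, with the fingers from row 230 down. I'll move over the stock to survey it.

Run:
```python
from h import *
go((.41,0,.32),np.pi/2)
```

```text
shift [ 0.382  -0.4759 -0.0974] dist 0.618 turn 0.37180365713975316 yaw now -1.199 q7 -0.08
```

Call:
arm_command([
  [[0.024,-0.03,-0.006],[0,0,0]],
  [[0.024,-0.03,-0.006],[0,0,0]],
  [[0.024,-0.03,-0.006],[0,0,0]],
  [[0.024,-0.03,-0.006],[0,0,0]],
  [[0.024,-0.03,-0.006],[0,0,0]],
  [[0.024,-0.03,-0.006],[0,0,0]],
  [[0.024,-0.03,-0.006],[0,0,0]],
  [[0.024,-0.03,-0.006],[0,0,0]],
  [[0.024,-0.03,-0.006],[0,0,0]],
  [[0.024,-0.03,-0.006],[0,0,0]],
])

```text
clock: 1.25
eef_pos: [0.3418, -0.2141, 0.283]
tcp_rot: [0.983, 0.185, 0.0, 0.0]
wrist_force: [0.3, 0.4, -0.1]
grip_width: 0.0877
gripper_force: 0.0
```

Call:
arm_command([
  [[0.024,-0.03,-0.006],[0,0,0]],
  [[0.024,-0.03,-0.006],[0,0,0]],
  [[0.024,-0.03,-0.006],[0,0,0]],
  [[0.024,-0.03,-0.006],[0,0,0]],
  [[0.024,-0.03,-0.006],[0,0,0]],
  [[0.022,-0.026,-0.007],[0,0,0]],
  [[0,0,0],[0,0,0.124]],
  [[0,0,0],[0,0,0.124]],
  [[0,0,0],[0,0,0.124]],
  [[0,0,0],[0,0,0]],
])

```text
clock: 2.25
eef_pos: [0.4099, -0.0, 0.3197]
tcp_rot: [1.0, -0.001, 0.0, 0.0]
wrist_force: [0.5, -0.1, 0.6]
grip_width: 0.088
gripper_force: 0.0
```

Run:
```python
from h import *
s=bot.state(); print(s["eef_pos"],s["qpos"].round(2),s["clock"])
for n in("wrist","top","scene"):
    c=cam(n); cv2.imwrite(f"pics/{n}1.png",c["pixels"])
    np.savez(f"{n}1.npz",**c)
go((.41,0,.32),np.pi/2)
```

```text
[ 4.09935531e-01 -5.37930133e-06  3.19663571e-01] [ 0.48 -0.02 -0.58  1.9  -0.01  1.26 -1.67] 2.25
shift [ 0.     -0.0001 -0.0003] dist 0.0 turn 0.0030733210004516565 yaw now -1.568 q7 -1.66
```

View pics/wrist1.png

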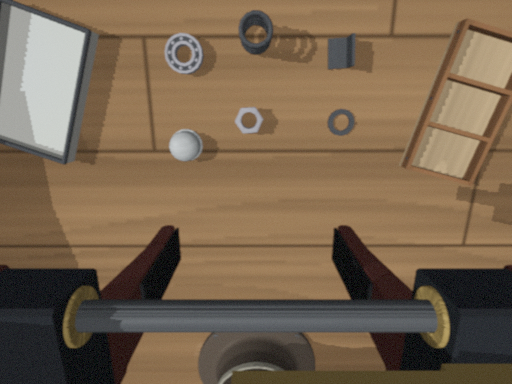

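The wrist view shows the bearing (183,53), long spring top (256,24), nut (249,120), cap (186,145), washer (341,122), angle iron (341,52), with the tray at right and the dish at left. I'll take a second wrist view 110 mm further on for stereo.

Call:
arm_command([
  [[0.03,0,0],[0,0,0]],
  [[0.04,0,0],[0,0,0]],
  [[0.04,0,0],[0,0,0]],
  [[0,0,0],[0,0,0]],
  [[0,0,0],[0,0,0]],
])

```text
clock: 2.9
eef_pos: [0.52, 0.0001, 0.3187]
tcp_rot: [1.0, 0.001, -0.001, -0.001]
wrist_force: [0.4, 0.4, -0.2]
grip_width: 0.0879
gripper_force: 0.0
```

Run:
```python
from h import *
s=bot.state(); print(s["eef_pos"],s["qpos"].round(2),s["clock"])
c=cam("wrist"); cv2.imwrite(f"pics/wrist2.png",c["pixels"]); np.savez(f"wrist2.npz",**c)
```

```text
[5.19963079e-01 9.49790550e-05 3.18690143e-01] [ 0.41  0.21 -0.59  1.68  0.12  1.29 -1.78] 2.9
```

View pics/wrist2.png

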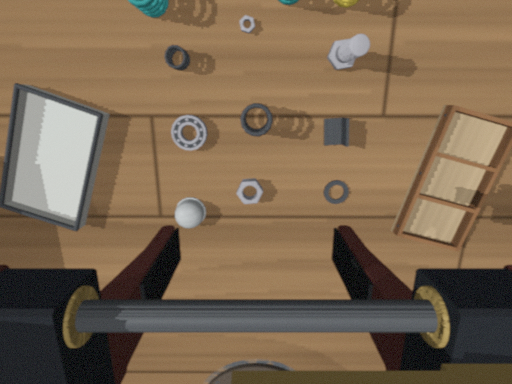

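The second wrist view (520,0) shows everything: bolt (head 342,54; tip 359,44), spring top (257,119), nut (250,191), bearing (188,133), cap (190,212), dish at left and tray at right.

```bash
cat > seg.py <<'E'
from h import *
def blobs(c,box=None,smax=75,amin=40):
    hsv=cv2.cvtColor(c["pixels"],cv2.COLOR_BGR2HSV)
    m=(hsv[...,1]<smax).astype(np.uint8)*255
    if box: k=np.zeros_like(m); x0,y0,x1,y1=box; k[y0:y1,x0:x1]=255; m&=k
    m=cv2.morphologyEx(m,cv2.MORPH_CLOSE,np.ones((3,3)))
    return m,[q for q in cv2.findContours(m,cv2.RETR_EXTERNAL,cv2.CHAIN_APPROX_NONE)[0] if cv2.contourArea(q)>amin]
E
python3 - <<'E'
from seg import *
vis=[]
for n in ("wrist1","wrist2","top1"):
    c=dict(np.load(n+".npz"))
    m,bs=blobs(c,(0,0,512,250) if n!="top1" else None)
    v=c["pixels"].copy(); cv2.drawContours(v,bs,-1,(0,0,255),1); vis.append(v)
    for b in bs:
        a=cv2.contourArea(b)
        (x,y),r=cv2.minEnclosingCircle(b)
        if 4<r<35: 
            e=cv2.fitEllipse(b); print(n,"c",round(x,1),round(y,1),"r",round(r,1),"area",a,"ell",np.round(e[0],1),np.round(e[1],1))
cv2.imwrite("pics/seg.png",cv2.resize(np.hstack([vis[0][:250],vis[1][:250]]),(800,196*1)))
cv2.imwrite("pics/seg2.png",cv2.resize(vis[1][:250],(800,390)))
E
```

```text
wrist1 c 342.0 239.5 r 11.8 area 148.5 ell [339.8 242.6] [11.6 22.4]
wrist1 c 170.5 239.9 r 11.8 area 157.0 ell [172.3 242.5] [12.8 21.9]
wrist1 c 449.0 153.5 r 30.7 area 1610.0 ell [448.1 152.5] [43.  53.1]
wrist1 c 185.4 145.6 r 17.5 area 852.0 ell [185.4 144.9] [32.1 33.9]
wrist1 c 340.6 121.6 r 13.7 area 522.5 ell [340.7 121.8] [25.  26.7]
wrist1 c 248.5 120.0 r 14.7 area 570.0 ell [248.5 119.9] [27.  27.3]
wrist1 c 468.0 107.5 r 32.1 area 1855.0 ell [467.9 108.2] [46.8 55.7]
wrist1 c 486.7 61.1 r 29.7 area 1908.5 ell [487.3  60.2] [49.4 52.9]
wrist1 c 341.0 50.5 r 21.8 area 801.5 ell [341.4  51.5] [29.8 37.9]
wrist1 c 183.5 53.0 r 21.7 area 1255.5 ell [183.3  53.1] [37.8 42.4]
wrist1 c 255.5 31.6 r 21.9 area 1140.0 ell [255.3  31.4] [33.5 43.5]
wrist2 c 341.0 239.3 r 11.9 area 145.5 ell [339.2 242.3] [11.9 22.9]
wrist2 c 170.5 239.4 r 12.2 area 158.0 ell [172.6 242.3] [12.5 22.7]
wrist2 c 436.5 220.5 r 28.2 area 1295.5 ell [436.3 220.4] [36.4 50.3]
wrist2 c 189.8 212.7 r 16.5 area 767.5 ell [189.6 212.3] [30.3 32.4]
wrist2 c 336.0 191.7 r 12.4 area 435.5 ell [335.9 191.6] [22.9 
[... 782 characters left out ...]
rea 215.0 ell [321.  248.9] [16.4 16.8]
top1 c 258.5 248.5 r 9.3 area 221.0 ell [258.4 248.5] [16.6 17.3]
top1 c 316.0 205.5 r 11.2 area 237.0 ell [316.1 205.4] [16.7 20.2]
top1 c 216.7 207.7 r 12.1 area 418.5 ell [216.7 207.7] [23.  23.2]
top1 c 262.5 196.5 r 10.1 area 294.5 ell [262.4 196.4] [19.  19.8]
top1 c 211.9 161.1 r 7.2 area 134.0 ell [211.9 161.3] [12.5 13.8]
top1 c 317.3 156.5 r 10.9 area 258.5 ell [316.5 156.6] [16.  21.3]
top1 c 255.4 141.7 r 4.7 area 56.5 ell [255.3 141.7] [8.5 8.9]
top1 c 0.0 102.0 r 12.0 area 123.0 ell [  3.1 101.5] [ 7.6 25.6]
top1 c 350.0 76.1 r 20.5 area 463.5 ell [349.9  77.5] [13.4 48.3]
top1 c 216.2 69.5 r 26.8 area 2107.0 ell [216.3  69.8] [51.2 52.5]
```

View pics/seg2.png

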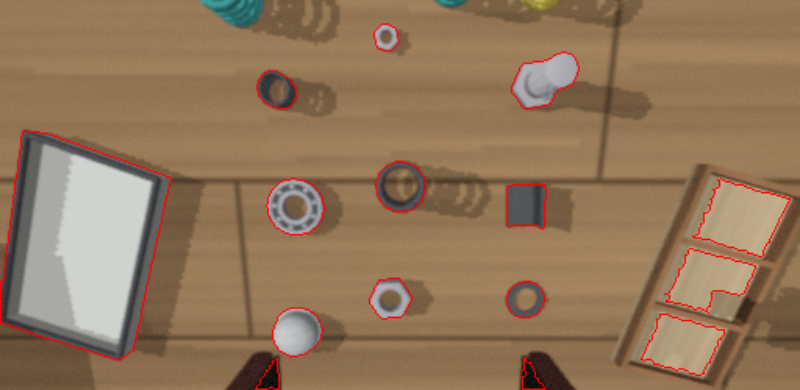

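Segmentation is clean in wrist2. Next I'll measure the parts from the two views and zoom in on the containers.

Run:
```python
from seg import *
L=lambda n:dict(np.load(n+".npz"))
w1,w2,t,s=L("wrist1"),L("wrist2"),L("top1"),L("scene1")
D=dict(nut=((248.5,120),(249.4,191),(258.4,248.5)),bearing=((183.4,53),(188.6,132.2),(216.7,207.7)),cap=((185.4,145.2),(189.7,212.5),(214.5,266.3)),spring=(None,(255.9,119.2),(262.4,196.4)))
Z=dict(nut=.018,bearing=.012,cap=.012,spring=.055)
for k,(a,b,c) in D.items():
    if a: print(k,"w1w2",tri(w1,a,w2,b)[0].round(4), "w1@z",plane(w1,a,Z[k]).round(4),end=" ")
    print(k,"w2t",tri(w2,b,t,c)[0].round(4),"w2@z",plane(w2,b,Z[k]).round(4),"t@z",plane(t,c,Z[k]).round(4))
# nut flats
for w in (w1,w2):
    m,bs=blobs(w,(230,100,270,210))
    b=max(bs,key=cv2.contourArea)[:,0]; P=np.array([plane(w,p,.0215)[:2] for p in b])
    an=np.radians(np.arange(0,180,2)); wd=np.array([np.ptp(P@[np.cos(q),np.sin(q)]) for q in an])
    f=[wd[i:i+1].tolist()[0]+wd[(i+30)%90]+wd[(i+60)%90] for i in range(30)]
    print("nut flat dir",2*int(np.argmin(f)),"mod60; min,max width",np.ptp([min(f)/3,max(f)/3]),min(f)/3,max(f)/3)
def z(img,b,k): return cv2.resize(img[b[1]:b[3],b[0]:b[2]],None,fx=k,fy=k,interpolation=cv2.INTER_CUBIC)
cv2.imwrite("pics/cont_top.png",np.hstack([z(t["pixels"],(360,180,445,300),4.7),z(t["pixels"],(72,172,157,292),4.7)]))
cv2.imwrite("pics/cont_w2.png",np.hstack([z(w2["pixels"],(385,95,512,255),3.1),z(w2["pixels"],(0,75,127,235),3.1)]))
```

```text
nut w1w2 [0.4643 0.0101 0.0122] w1@z [0.4646 0.0101 0.018 ] nut w2t [0.4626 0.0102 0.0063] w2@z [0.466  0.0099 0.018 ] t@z [0.4632 0.0103 0.018 ]
bearing w1w2 [0.5558 0.1006 0.013 ] w1@z [0.5559 0.1008 0.012 ] bearing w2t [0.5547 0.1018 0.0056] w2@z [0.5557 0.1008 0.012 ] t@z [0.5541 0.1008 0.012 ]
cap w1w2 [0.4268 0.1072 0.009 ] w1@z [0.4272 0.1064 0.012 ] cap w2t [0.4257 0.1076 0.0064] w2@z [0.4278 0.1066 0.012 ] t@z [0.426  0.1068 0.012 ]
spring w2t [ 5.76e-01 -1.00e-04  3.41e-02] w2@z [ 5.771e-01 -1.000e-04  5.500e-02] t@z [5.747e-01 3.000e-04 5.500e-02]
nut flat dir 4 mod60; min,max width 0.003808746284889801 0.038136177870222894 0.041944924155112695
nut flat dir 32 mod60; min,max width 0.001378120134122758 0.04488526444623636 0.04626338458035912
```

View pics/cont_top.png

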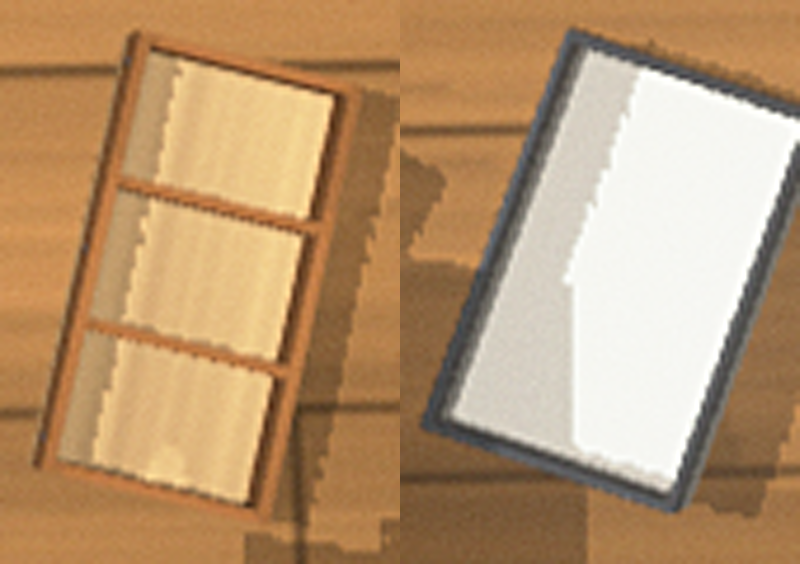

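View pics/cont_w2.png

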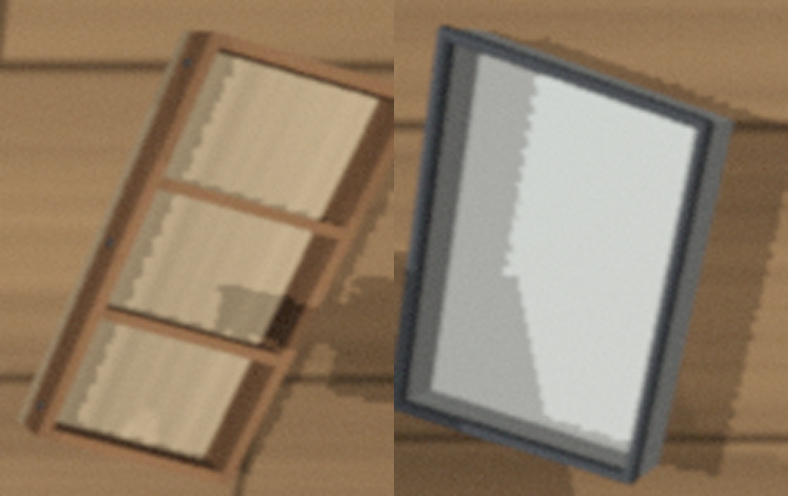

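In the top crop, the tray rim corners are at (135,33), (357,92), (265,520) and (40,467), and the dish rim corners at (572,30), (423,428) and (682,512). The divider ends are visible in both views, so I'll compute the poses and heights.

Run:
```python
from seg import *
L=lambda n:dict(np.load(n+".npz"))
w1,w2,t=L("wrist1"),L("wrist2"),L("top1")
T=lambda u,v:(360+u/4.7-.4,180+v/4.7-.4); TW=lambda u,v:(385+u/3.1-.4,95+v/3.1-.4)
D=lambda u,v:(72+u/4.7-.4,172+v/4.7-.4); DW=lambda u,v:(u/3.1-.4,75+v/3.1-.4)
C=np.array([plane(t,T(*p),.024) for p in [(135,33),(357,92),(265,520),(40,467)]])
print("tray",C.mean(0).round(4),[np.linalg.norm(C[i]-C[(i+1)%4]).round(4) for i in range(4)],"xdir",[np.degrees(np.arctan2(*(a-b)[1::-1])).round(1) for a,b in((C[0],C[3]),(C[1],C[2]))])
for a,b in [((118,183),(165,183)),((322,228),(345,232)),((85,325),(107,310)),((290,372),(285,355))]:
    P,e=tri(t,T(*a),w2,TW(*b)); print("div",P.round(4),e.round(4), plane(t,T(*a),.024).round(4), plane(w2,TW(*b),.024).round(4))
C=np.array([plane(t,D(*p),.027) for p in [(172,30),(23,428),(282,512)]])
print("dish",((C[0]+C[2])/2).round(4),np.linalg.norm(C[0]-C[1]),np.linalg.norm(C[1]-C[2]),np.degrees(np.arctan2(*(C[0]-C[1])[1::-1])),np.degrees(np.arctan2(*(C[2]-C[1])[1::-1])))
Cw=np.array([plane(w2,DW(*p),.027) for p in [(51,28),(8,408),(238,478)]])
print("dish w2",((Cw[0]+Cw[2])/2).round(4),Cw.round(3).tolist(),C.round(3).tolist())
for a,b in [((172,30),(51,28)),((282,512),(238,478))]:print("rim",tri(t,D(*a),w2,DW(*b))[0].round(4))
m,bs=blobs(w2,(230,172,270,210)); b=max(bs,key=cv2.contourArea)[:,0]; P=np.array([plane(w2,p,.0215)[:2] for p in b])
an=np.radians(np.arange(0,180,2)); wd=np.array([np.ptp(P@[np.cos(q),np.sin(q)]) for q in an])
f=[(wd[i]+wd[(i+30)%90]+wd[(i+60)%90])/3 for i in range(30)]; print("nut",2*int(np.argmin(f)),min(f),max(f))
# bolt: tip from w2 & top by bright end of blob
for n,c,bx in (("w2",w2,(320,30,375,75)),("t",t,(300,140,332,172))):
    m,bs=blobs(c,bx); b=max(bs,key=cv2.contourArea)[:,0]; print(n,b.min(0),b.max(0))
# head hex corners are at the blob's far side
for n,c in(("w2",w2),("t",t)):
  g=cv2.cvtColor(c["pixels"],cv2.COLOR_BGR2GRAY)
  bx=(320,25,380,80) if n=="w2" else (300,138,336,174)
  cv2.imwrite(f"pics/bolt_{n}.png",cv2.resize(c["pixels"][bx[1]:bx[3],bx[0]:bx[2]],(400,400),interpolation=cv2.INTER_CUBIC))
cv2.imwrite("pics/bolt.png",np.hstack([cv2.imread("pics/bolt_w2.png"),cv2.imread("pics/bolt_t.png")]))
```

```text
tray [ 0.4799 -0.3043  0.024 ] [np.float64(0.1078), np.float64(0.2038), np.float64(0.1067), np.float64(0.2069)] xdir [np.float64(-14.5), np.float64(-14.8)]
div [ 0.5253 -0.2677  0.0272] 0.0037 [ 0.5238 -0.2677  0.024 ] [ 0.5264 -0.2707  0.024 ]
div [ 0.5017 -0.3638  0.0217] 0.0011 [ 0.5012 -0.3626  0.024 ] [ 0.5027 -0.3623  0.024 ]
div [ 0.46   -0.2524  0.021 ] 0.0051 [ 0.4583 -0.2498  0.024 ] [ 0.4627 -0.2526  0.024 ]
div [ 0.4364 -0.3473  0.0205] 0.0043 [ 0.4349 -0.3446  0.024 ] [ 0.4392 -0.3461  0.024 ]
dish [0.5112 0.3086 0.027 ] 0.1928211989137847 0.12415317958248674 -19.922972394887665 -108.83822679748197
dish w2 [0.5141 0.3094 0.027 ] [[0.623, 0.334, 0.027], [0.443, 0.395, 0.027], [0.405, 0.285, 0.027]] [[0.622, 0.334, 0.027], [0.441, 0.4, 0.027], [0.401, 0.283, 0.027]]
rim [0.6227 0.3354 0.0244]
rim [0.4021 0.2853 0.0238]
nut 6 0.04022618458837227 0.04389227129590736
w2 [327  33] [370  69]
t [307 147] [326 166]
```

View pics/bolt.png

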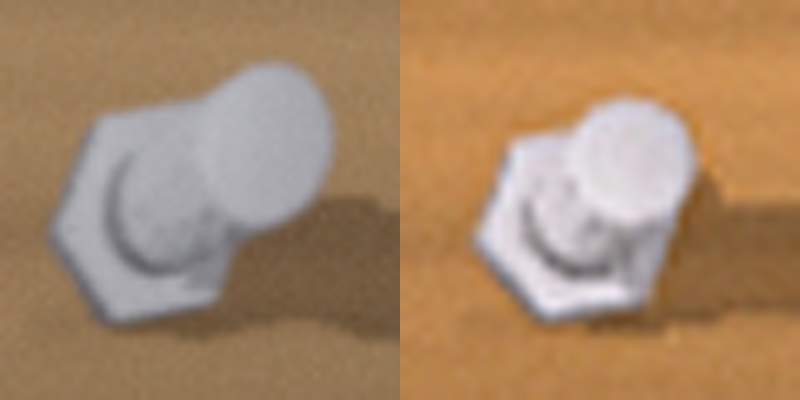

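The bolt tip is at crop (268,147) in the wrist view and (632,160) in the top view. The poses agree to about 2 mm, so I'll compute the moves.

```bash
cat >> h.py <<'E'
TR,TA=np.array([.481,-.306]),-14.5
DI,DA=np.array([.5125,.309]),-19.5
def comp(o,ang,x,y=0):
    q=np.radians(ang); return o+np.array([np.cos(q)*x-np.sin(q)*y,np.sin(q)*x+np.cos(q)*y])
def leg(p,q,deg,lab=""):
    """shift p->q (world TCP) in tool axes when tool x points at world angle deg"""
    d=np.array(q,float)-p; r=np.radians(deg)
    print(lab,"shift",np.round([d[0]*np.cos(r)+d[1]*np.sin(r),d[0]*np.sin(r)-d[1]*np.cos(r),-d[2]],4))
def now():
    s=bot.state(); x=Rn.from_quat(s["tcp_rot"]).as_matrix()[:,0]
    return s["eef_pos"],np.degrees(np.arctan2(x[1],x[0])),s
E
python3 - <<'E'
from h import *
L=lambda n:dict(np.load(n+".npz"))
w2,t=L("wrist2"),L("top1")
print("bolt tip",tri(w2,(359.8,44.8),t,(320.4,151.9)),plane(t,(320.4,151.9),.085),plane(w2,(359.8,44.8),.085))
p,a,s=now(); print(p,a)
for k,x in(("mid",0),("+",.068),("-",-.068)): print(k,comp(TR,TA,x))
for x in(-.045,.045): print(comp(DI,DA,x))
leg(p,(.576,0,.02),-14.5,"to spring")
leg((.576,0,.14),(*TR,.14),-14.5,"to tray")
leg((*TR,.14),(.655,-.113,.14),-14.5,"to bolt")
E
```

```text
bolt tip (array([ 0.66275815, -0.12022879,  0.08948402]), np.float64(0.0005879427044490144)) [ 0.66320218 -0.12090565  0.085     ] [ 0.66379074 -0.12161639  0.085     ]
[5.19398870e-01 1.23799218e-04 3.19174971e-01] 0.09191495100846236
mid [ 0.481 -0.306]
+ [ 0.54683404 -0.32302584]
- [ 0.41516596 -0.28897416]
[0.47008113 0.32402131]
[0.55491887 0.29397869]
to spring shift [ 0.0548 -0.0141  0.2992]
to tray shift [-0.0154  0.32   -0.    ]
to bolt shift [ 0.1201 -0.2304 -0.    ]
```

Call:
arm_command([
  [[0,0,0.01],[0,0,0.1275]],
  [[0,0,0.01],[0,0,0.1275]],
  [[0.0274,-0.007,0.04],[0,0,0]],
  [[0.0274,-0.0071,0.04],[0,0,0]],
  [[0,0,0.04],[0,0,0]],
  [[0,0,0.03],[0,0,0]],
  [[0,0,0.02],[0,0,0]],
  [[0,0,0],[0,0,0]],
], claw=0.066)

```text
clock: 3.75
eef_pos: [0.574, -0.0007, 0.1277]
tcp_rot: [0.992, -0.127, -0.002, 0.001]
wrist_force: [-0.2, -0.8, -0.1]
grip_width: 0.0662
gripper_force: 0.0
```

Run:
```python
from h import *
p,a,s=now(); print(p,a,s["qpos"].round(2),s["grip_width"])
leg(p,(.576,0,.02),a)
c=cam("wrist"); cv2.imwrite("pics/w3.png",c["pixels"])
```

```text
[ 0.57397928 -0.00071511  0.12771061] -14.566835765218896 [ 0.3   0.48 -0.51  1.79  0.28  0.95 -2.15] 0.06623263888821138
 shift [ 0.0018 -0.0012  0.1077]
```

View pics/w3.png

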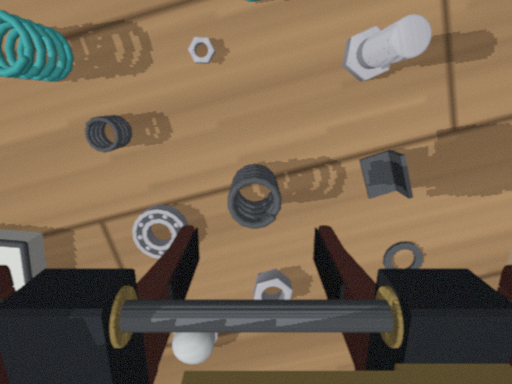

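The spring (254,197) sits midway between the fingers (columns 190 and 322). I'll descend and close.

Call:
arm_command([
  [[0.001,-0.0005,0.03],[0,0,0]],
  [[0.0005,0,0.03],[0,0,0]],
  [[0,0,0.03],[0,0,0]],
  [[0,0,0.0175],[0,0,0]],
  [[0,0,0],[0,0,0]],
])

```text
clock: 4.3
eef_pos: [0.5775, -0.0005, 0.022]
tcp_rot: [0.992, -0.127, -0.001, 0.0]
wrist_force: [0.4, -0.5, 1.1]
grip_width: 0.0657
gripper_force: 0.0
```

Call:
arm_command([
  [[0,0,0],[0,0,0]],
  [[0,0,0],[0,0,0]],
  [[0,0,0],[0,0,0]],
  [[0,0,0],[0,0,0]],
  [[0,0,0],[0,0,0]],
  [[0,0,0],[0,0,0]],
], claw=0.03)

```text
clock: 4.9
eef_pos: [0.5792, -0.0003, 0.0237]
tcp_rot: [0.992, -0.127, 0.001, 0.0]
wrist_force: [-1.5, -0.7, 8.2]
grip_width: 0.0434
gripper_force: 30.0
```

Call:
arm_command([
  [[0,0,-0.02],[0,0,0]],
  [[0,0,-0.04],[0,0,0]],
  [[0,0,-0.04],[0,0,0]],
  [[0,0,-0.02],[0,0,0]],
  [[0,0,0],[0,0,0]],
])

```text
clock: 5.4
eef_pos: [0.5802, 0.0, 0.1458]
tcp_rot: [0.992, -0.127, 0.003, -0.0]
wrist_force: [-0.2, -0.4, -2.0]
grip_width: 0.0436
gripper_force: 30.0
```

Run:
```python
from h import *
p,a,s=now(); print(p,a,s["qpos"].round(2),s["grip_width"])
leg(p,(*TR,.14),a)
```

```text
[5.80183748e-01 4.97061781e-05 1.45805120e-01] -14.63338179492679 [ 0.3   0.46 -0.52  1.77  0.27  0.97 -2.15] 0.04364774925245561
 shift [-0.0186  0.3212  0.0058]
```

Call:
arm_command([
  [[-0.002,0.03,0],[0,0,0]],
  [[-0.0025,0.04,0],[0,0,0]],
  [[-0.0025,0.04,0],[0,0,0]],
  [[-0.0025,0.04,0],[0,0,0]],
  [[-0.0025,0.04,0],[0,0,0]],
  [[-0.0025,0.04,0],[0,0,0]],
  [[-0.002,0.04,0],[0,0,0]],
  [[-0.002,0.03,0],[0,0,0]],
  [[0,0.021,0],[0,0,0]],
  [[0,0,0],[0,0,0]],
])

```text
clock: 6.4
eef_pos: [0.4768, -0.3096, 0.1405]
tcp_rot: [0.992, -0.13, -0.001, 0.0]
wrist_force: [0.1, -0.3, -1.6]
grip_width: 0.0434
gripper_force: 30.0
```

Run:
```python
from h import *
p,a,s=now(); print(p,a,s["qpos"].round(2),s["grip_width"])
leg(p,(*TR,.033),a)
c=cam("wrist"); cv2.imwrite("pics/w4.png",c["pixels"])
```

```text
[ 0.47675254 -0.30956865  0.14049381] -14.933226058469783 [ 0.83  0.44 -0.44  1.8   0.23  0.95 -1.54] 0.04343342389997441
 shift [ 0.0032 -0.0045  0.1075]
```

View pics/w4.png

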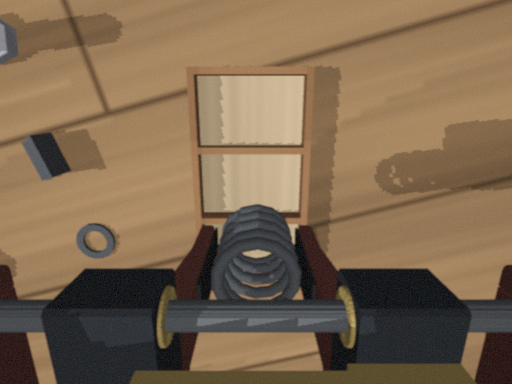

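The spring hangs upright between the fingers. The tray's far edge corners are at (188,67) and (313,67), and the dividers at rows 150 and 218, columns about 199 to 306. I'll refine the tray pose from this.

Run:
```python
from h import *
c=cam("wrist")
for u,l in [((187.5,66.5),(.105,.054)),((313.5,66.5),(.105,-.054)),((251,150),(.034,0)),((252,218),(-.034,0))]:
    P=plane(c,u,.024); print(P.round(4),"-> centre",(P[:2]-comp(np.zeros(2),TA,*l)).round(4))
p,a,s=now(); print(p)
```

```text
[ 0.5968 -0.2793  0.024 ] -> centre [ 0.4816 -0.3053]
[ 0.5698 -0.3817  0.024 ] -> centre [ 0.4816 -0.3032]
[ 0.5153 -0.3127  0.024 ] -> centre [ 0.4823 -0.3042]
[ 0.4515 -0.2966  0.024 ] -> centre [ 0.4844 -0.3051]
[ 0.4786585  -0.30547806  0.14098466]
```

Call:
arm_command([
  [[0.003,0,0.03],[0,0,0]],
  [[0,0,0.03],[0,0,0]],
  [[0,0,0.025],[0,0,0]],
  [[0,0,0.015],[0,0,0]],
  [[0,0,0],[0,0,0]],
  [[0,0,0],[0,0,0]],
  [[0,0,0],[0,0,0]],
])

```text
clock: 7.2
eef_pos: [0.4832, -0.3069, 0.0435]
tcp_rot: [0.992, -0.127, 0.001, 0.0]
wrist_force: [-0.2, 0.6, -1.2]
grip_width: 0.0437
gripper_force: 30.0
```

Call:
arm_command([
  [[0,0,0.003],[0,0,0]],
  [[0,0,0.003],[0,0,0]],
  [[0,0,0],[0,0,0]],
  [[0,0,0],[0,0,0]],
])

```text
clock: 7.6
eef_pos: [0.4821, -0.3069, 0.0362]
tcp_rot: [0.992, -0.127, -0.0, 0.0]
wrist_force: [0.2, -0.5, -1.5]
grip_width: 0.0432
gripper_force: 30.0
```

Call:
arm_command([
  [[0,-0.001,0.003],[0,0,0]],
  [[0,0,0.002],[0,0,0]],
  [[0,0,0],[0,0,0]],
  [[0,0,0],[0,0,0]],
])

```text
clock: 8.0
eef_pos: [0.4823, -0.3058, 0.031]
tcp_rot: [0.992, -0.127, -0.0, -0.0]
wrist_force: [-0.7, 0.2, -0.9]
grip_width: 0.0436
gripper_force: 30.0
```

Call:
arm_command([
  [[0,0,0.001],[0,0,0]],
  [[0,0,0.001],[0,0,0]],
  [[0,0,0],[0,0,0]],
  [[0,0,0],[0,0,0]],
])

```text
clock: 8.4
eef_pos: [0.4825, -0.3059, 0.0298]
tcp_rot: [0.992, -0.127, 0.0, 0.0]
wrist_force: [-3.2, 0.7, 6.0]
grip_width: 0.0435
gripper_force: 30.0
```

Contact (6 N). I'll release, opening modestly, then lift and go to the bolt.

Call:
arm_command([
  [[0,0,0],[0,0,0]],
  [[0,0,0],[0,0,0]],
  [[0,0,0],[0,0,0]],
  [[0,0,-0.02],[0,0,0]],
  [[0,0,-0.03],[0,0,0]],
  [[0,0,-0.04],[0,0,0]],
  [[0,0,-0.04],[0,0,0]],
  [[0,0,0],[0,0,0]],
  [[0,0,0],[0,0,0]],
], claw=0.058)

```text
clock: 9.3
eef_pos: [0.4828, -0.3063, 0.16]
tcp_rot: [0.992, -0.127, 0.001, 0.001]
wrist_force: [-0.1, -0.1, -0.2]
grip_width: 0.0582
gripper_force: 0.0
```

Run:
```python
from h import *
p,a,s=now(); print(p,a,s["qpos"].round(2),s["grip_width"])
leg(p,(.6633,-.121,.16),a)
c=cam("wrist"); cv2.imwrite("pics/w5.png",c["pixels"])
```

```text
[ 0.48279785 -0.30626854  0.16000025] -14.638138603864723 [ 0.83  0.42 -0.45  1.78  0.22  0.99 -1.54] 0.058212039285036585
 shift [ 0.1278 -0.2249  0.    ]
```

View pics/w5.png

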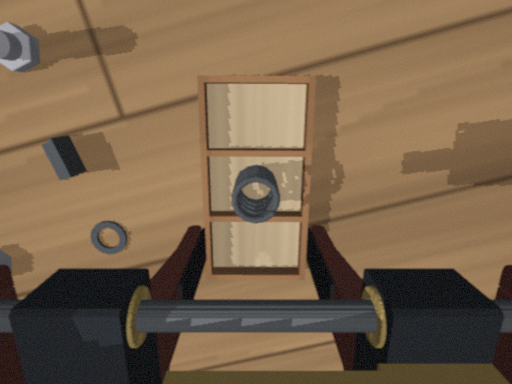

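The spring stands upright in the middle compartment (255,195). Next the bolt.

Call:
arm_command([
  [[0.01,-0.018,0],[0,0,0]],
  [[0.02,-0.0355,0],[0,0,0]],
  [[0.02,-0.0355,0],[0,0,0]],
  [[0.02,-0.0355,0],[0,0,0]],
  [[0.02,-0.0355,0],[0,0,0]],
  [[0.02,-0.0355,0],[0,0,0]],
  [[0.0178,-0.029,0],[0,0,0]],
  [[0,0,0],[0,0,0]],
  [[0,0,0],[0,0,0]],
  [[0,0,0],[0,0,0]],
])

```text
clock: 10.35
eef_pos: [0.6615, -0.1223, 0.1577]
tcp_rot: [0.992, -0.128, -0.001, 0.0]
wrist_force: [0.2, -0.3, -0.0]
grip_width: 0.058
gripper_force: 0.0
```

Run:
```python
from seg import *
p,a,s=now(); print(p,a,s["qpos"].round(2))
leg(p,(.6633,-.121,.036),a)
c=cam("wrist"); np.savez("wb.npz",**c)
print("pred tip",proj(c,[.6633,-.121,.085]),"base",proj(c,[.6633,-.121,0]))
m,bs=blobs(c,(180,60,340,300))
for b in bs:
    print(cv2.boundingRect(b),cv2.contourArea(b))
    if cv2.contourArea(b)>500:
        y=b[:,0,1]
        for r in range(y.min(),y.max(),8): print(r,b[y==r,0,0].min(),b[y==r,0,0].max(),end="; ")
```

```text
[ 0.6614874  -0.12230011  0.15770732] -14.693364605043955 [ 0.41  0.59 -0.46  1.51  0.28  1.1  -1.94]
 shift [ 0.0014 -0.0017  0.1217]
pred tip [[253.2306962  203.20565041]] base [[253.83993893 178.16459296]]
(258, 248, 38, 44) 822.5
248 279 282; 256 258 285; 264 261 287; 272 264 290; 280 267 292; 288 291 295; (307, 229, 33, 71) 849.0
229 309 309; 237 309 312; 245 308 316; 253 308 320; 261 308 323; 269 311 327; 277 314 331; 285 316 334; 293 319 333; (180, 229, 25, 71) 826.0
229 203 203; 237 199 203; 245 196 204; 253 191 204; 261 189 204; 269 185 201; 277 181 198; 285 180 196; 293 180 192; (235, 159, 39, 58) 1635.0
159 255 257; 167 238 268; 175 236 273; 183 235 272; 191 238 271; 199 239 268; 207 239 268; 215 247 260;
```

The measured bolt tip (253.5, 202.5) matches the prediction. I'll descend and grip.

Call:
arm_command([
  [[0.0014,-0.0015,0.025],[0,0,0]],
  [[0,0,0.03],[0,0,0]],
  [[0,0,0.03],[0,0,0]],
  [[0,0,0.025],[0,0,0]],
  [[0,0,0.011],[0,0,0]],
  [[0,0,0],[0,0,0]],
  [[0,0,0],[0,0,0]],
])

```text
clock: 11.1
eef_pos: [0.6649, -0.1205, 0.0392]
tcp_rot: [0.992, -0.128, 0.001, 0.0]
wrist_force: [0.8, -0.0, 0.1]
grip_width: 0.0577
gripper_force: 0.0
```

Call:
arm_command([
  [[0,0,0],[0,0,0]],
  [[0,0,0],[0,0,0]],
  [[0,0,0],[0,0,0]],
  [[0,0,0],[0,0,0]],
  [[0,0,0],[0,0,0]],
  [[0,0,0],[0,0,0]],
  [[0,0,0],[0,0,0]],
], claw=0.012)

```text
clock: 11.8
eef_pos: [0.6646, -0.1201, 0.0385]
tcp_rot: [0.992, -0.127, 0.0, 0.0]
wrist_force: [-1.0, -0.8, 3.7]
grip_width: 0.0235
gripper_force: 30.0
```

Call:
arm_command([
  [[0,0,-0.02],[0,0,0]],
  [[0,0,-0.04],[0,0,0]],
  [[0,0,-0.04],[0,0,0]],
  [[0,0,-0.03],[0,0,0]],
  [[0,0,0],[0,0,0]],
  [[0,0,0],[0,0,0]],
])

```text
clock: 12.4
eef_pos: [0.6639, -0.1197, 0.1671]
tcp_rot: [0.992, -0.127, -0.0, 0.0]
wrist_force: [-0.3, 0.4, -4.9]
grip_width: 0.0233
gripper_force: 30.0
```

Run:
```python
from h import *
p,a,s=now(); print(p,a,s["qpos"].round(2),s["grip_width"])
T=np.array([.482,-.305]); print(comp(T,TA,.068))
leg(p,(*comp(T,TA,.068),.166),a)
```

```text
[ 0.66390297 -0.11973602  0.16709522] -14.61413507519264 [ 0.41  0.59 -0.47  1.5   0.28  1.12 -1.93] 0.023315709471554077
[ 0.54783404 -0.32202584]
 shift [-0.0613  0.225   0.0011]
```

Call:
arm_command([
  [[-0.0053,0.02,0],[0,0,0]],
  [[-0.01,0.036,0],[0,0,0]],
  [[-0.01,0.036,0],[0,0,0]],
  [[-0.01,0.036,0],[0,0,0]],
  [[-0.01,0.036,0],[0,0,0]],
  [[-0.01,0.036,0],[0,0,0]],
  [[-0.006,0.025,0],[0,0,0]],
  [[0,0,0],[0,0,0]],
  [[0,0,0],[0,0,0]],
  [[0,0,0],[0,0,0]],
])

```text
clock: 13.4
eef_pos: [0.5482, -0.3204, 0.1664]
tcp_rot: [0.992, -0.127, -0.001, -0.001]
wrist_force: [-0.3, 0.4, -3.3]
grip_width: 0.024
gripper_force: 30.0
```

Call:
arm_command([
  [[0,0,0.02],[0,0,0]],
  [[0,0,0.03],[0,0,0]],
  [[0,0,0.03],[0,0,0]],
  [[0,0,0.02],[0,0,0]],
  [[0,0,0.01],[0,0,0]],
  [[0,0,0],[0,0,0]],
  [[0,0,0],[0,0,0]],
])

```text
clock: 14.1
eef_pos: [0.5493, -0.3215, 0.0588]
tcp_rot: [0.992, -0.127, 0.0, -0.0]
wrist_force: [-0.2, 0.6, -4.1]
grip_width: 0.0233
gripper_force: 30.0
```

Target z is about 0.0445.

Call:
arm_command([
  [[-0.001,0,0.004],[0,0,0]],
  [[0,0,0.004],[0,0,0]],
  [[0,0,0.003],[0,0,0]],
  [[0,0,0.0015],[0,0,0]],
  [[0,0,0],[0,0,0]],
  [[0,0,0],[0,0,0]],
])

```text
clock: 14.7
eef_pos: [0.5474, -0.3218, 0.0457]
tcp_rot: [0.992, -0.127, 0.0, 0.0]
wrist_force: [0.1, -0.4, -3.6]
grip_width: 0.0238
gripper_force: 30.0
```

Call:
arm_command([
  [[0,0,0.001],[0,0,0]],
  [[0,0,0.001],[0,0,0]],
  [[0,0,0],[0,0,0]],
  [[0,0,0],[0,0,0]],
])

```text
clock: 15.1
eef_pos: [0.5476, -0.3219, 0.0444]
tcp_rot: [0.992, -0.127, 0.0, 0.0]
wrist_force: [-2.8, 1.6, 6.3]
grip_width: 0.0234
gripper_force: 30.0
```

Call:
arm_command([
  [[0,0,0],[0,0,0]],
  [[0,0,0],[0,0,0]],
  [[0,0,0],[0,0,0]],
  [[0,0,-0.02],[0,0,0]],
  [[0,0,-0.03],[0,0,0]],
  [[0,0,-0.04],[0,0,0]],
  [[0,0,-0.03],[0,0,0]],
  [[0,0,0],[0,0,0]],
  [[0,0,0],[0,0,0]],
], claw=0.05)

```text
clock: 16.0
eef_pos: [0.5476, -0.322, 0.1641]
tcp_rot: [0.992, -0.127, 0.001, 0.0]
wrist_force: [0.2, -0.2, -0.4]
grip_width: 0.05
gripper_force: 0.0
```

Run:
```python
from h import *
p,a,s=now(); print(p,a,s["qpos"].round(2),s["grip_width"],s["clock"])
leg(p,(.4645,.0101,.14),a)
```

```text
[ 0.54758738 -0.32204908  0.16406129] -14.630252081261025 [ 0.77  0.52 -0.45  1.61  0.25  1.06 -1.58] 0.050031546801196994 16.0
 shift [-0.1643 -0.3004  0.0241]
```

Call:
arm_command([
  [[-0.0103,-0.0184,0],[0,0,0]],
  [[-0.0193,-0.0354,0],[0,0,0]],
  [[-0.0193,-0.0354,0],[0,0,0]],
  [[-0.0193,-0.0354,0],[0,0,0]],
  [[-0.0193,-0.0354,0],[0,0,0]],
  [[-0.0193,-0.0354,0],[0,0,0]],
  [[-0.0193,-0.0354,0.008],[0,0,0]],
  [[-0.0193,-0.0354,0.008],[0,0,0]],
  [[-0.0189,-0.0342,0.008],[0,0,0]],
], claw=0.06)

```text
clock: 16.9
eef_pos: [0.4627, 0.0117, 0.1381]
tcp_rot: [0.992, -0.127, -0.001, 0.0]
wrist_force: [0.8, 0.2, -0.2]
grip_width: 0.06
gripper_force: 0.0
```

Call:
arm_command([
  [[0,0,0],[0,0,0.09]],
  [[0,0,0],[0,0,0.091]],
  [[0,0,0],[0,0,0]],
  [[0,0,0],[0,0,0]],
])

```text
clock: 17.3
eef_pos: [0.4637, 0.0102, 0.1388]
tcp_rot: [0.977, -0.215, -0.001, 0.0]
wrist_force: [-0.4, -0.1, 0.2]
grip_width: 0.06
gripper_force: 0.0
```

Run:
```python
from seg import *
p,a,s=now(); print(p,a,s["qpos"].round(2),s["grip_width"],s["clock"])
leg(p,(.4645,.0101,.003),a)
c=cam("wrist"); np.savez("wn.npz",**c); print(proj(c,[.4645,.0101,.0215]))
m,bs=blobs(c,(203,130,303,262))
for b in bs:
    if cv2.contourArea(b)<300: continue
    b=b[:,0]; print(b.min(0),b.max(0),cv2.fitEllipse(b)); P=np.array([plane(c,p,.0215)[:2] for p in b])
    an=np.radians(np.arange(0,180,2)); wd=np.array([np.ptp(P@[np.cos(q),np.sin(q)]) for q in an])
    f=[(wd[i]+wd[(i+30)%90]+wd[(i+60)%90])/3 for i in range(30)]; print("nut",2*int(np.argmin(f)),min(f),max(f),(P.min(0)+P.max(0))/2)
```

```text
[0.46365026 0.0102096  0.1387632 ] -24.847874998321583 [ 0.35  0.29 -0.56  2.04  0.2   0.86 -2.33] 0.05997769611328944 17.3
 shift [ 0.0008 -0.0003  0.1358]
[[255.46889911 189.04429336]]
[236 164] [275 209] ((255.5229949951172, 186.732177734375), (41.18317413330078, 42.768009185791016), 178.28390502929688)
nut 4 0.03892065281690708 0.04284388911704242 [0.46610818 0.00965002]
```

Call:
arm_command([
  [[0.001,0,0.02],[0,0,0]],
  [[0,0,0.03],[0,0,0]],
  [[0,0,0.03],[0,0,0]],
  [[0,0,0.03],[0,0,0]],
  [[0,0,0.015],[0,0,0]],
  [[0,0,0.005],[0,0,0]],
  [[0,0,0],[0,0,0]],
  [[0,0,0],[0,0,0]],
])

```text
clock: 18.15
eef_pos: [0.4657, 0.0099, 0.0103]
tcp_rot: [0.976, -0.216, 0.0, -0.0]
wrist_force: [-1.0, 0.3, -0.3]
grip_width: 0.0602
gripper_force: 0.0
```

Call:
arm_command([
  [[0,0,0.004],[0,0,0]],
  [[0,0,0.003],[0,0,0]],
  [[0,0,0],[0,0,0]],
])

```text
clock: 18.45
eef_pos: [0.4652, 0.0098, 0.0027]
tcp_rot: [0.976, -0.216, 0.0, 0.0]
wrist_force: [0.2, 0.4, 0.4]
grip_width: 0.06
gripper_force: 0.0
```

Call:
arm_command([
  [[0,0,0],[0,0,0]],
  [[0,0,0],[0,0,0]],
  [[0,0,0],[0,0,0]],
  [[0,0,0],[0,0,0]],
  [[0,0,0],[0,0,0]],
  [[0,0,0],[0,0,0]],
], claw=0.025)

```text
clock: 19.05
eef_pos: [0.4652, 0.0099, 0.0027]
tcp_rot: [0.976, -0.216, 0.0, 0.0]
wrist_force: [-0.9, 0.1, 1.9]
grip_width: 0.0358
gripper_force: 30.0
```

Call:
arm_command([
  [[0,0,-0.02],[0,0,0]],
  [[0,0,-0.04],[0,0,0]],
  [[0,0,-0.04],[0,0,0]],
  [[0,0,-0.04],[0,0,0]],
  [[0,0,0],[0,0,0]],
  [[0,0,0],[0,0,0]],
])

```text
clock: 19.65
eef_pos: [0.4654, 0.0096, 0.143]
tcp_rot: [0.976, -0.217, 0.001, 0.0]
wrist_force: [0.6, 0.0, -2.5]
grip_width: 0.0356
gripper_force: 30.0
```

Run:
```python
from h import *
p,a,s=now(); print(p,a,s["qpos"].round(2),s["grip_width"])
T=np.array([.482,-.305]); print(comp(T,TA,-.068))
leg(p,(*comp(T,TA,-.068),.14),a)
```

```text
[0.46539231 0.00958294 0.14299913] -25.02389150352572 [ 0.37  0.29 -0.58  2.03  0.21  0.87 -2.33] 0.03561898215398
[ 0.41616596 -0.28797416]
 shift [0.0813 0.2904 0.003 ]
```

Width 36 mm gripped across flats. I'll move it to the near compartment and turn back 10.5° on arrival.

Call:
arm_command([
  [[0.0053,0.0184,0],[0,0,0]],
  [[0.0095,0.034,0],[0,0,0]],
  [[0.0095,0.034,0],[0,0,0]],
  [[0.0095,0.034,0],[0,0,0]],
  [[0.0095,0.034,0],[0,0,0]],
  [[0.0095,0.034,0],[0,0,0]],
  [[0.0095,0.034,0],[0,0,0]],
  [[0.0095,0.034,0],[0,0,0]],
  [[0.0095,0.034,0],[0,0,0]],
])

```text
clock: 20.55
eef_pos: [0.4145, -0.2884, 0.1404]
tcp_rot: [0.976, -0.216, -0.002, -0.001]
wrist_force: [0.6, 0.9, -1.3]
grip_width: 0.0356
gripper_force: 30.0
```

Call:
arm_command([
  [[0,0,0],[0,0,-0.09]],
  [[0,0,0],[0,0,-0.093]],
  [[0,0,0],[0,0,0]],
  [[0,0,0],[0,0,0]],
])

```text
clock: 20.95
eef_pos: [0.4154, -0.2871, 0.1412]
tcp_rot: [0.992, -0.127, -0.001, -0.001]
wrist_force: [0.2, -0.5, -0.9]
grip_width: 0.0357
gripper_force: 30.0
```

Run:
```python
from h import *
p,a,s=now(); print(p,a,s["qpos"].round(2),s["grip_width"])
T=np.array([.482,-.305]); leg(p,(*comp(T,TA,-.068),.009),a)
```

```text
[ 0.41541481 -0.28706478  0.14120456] -14.641857851575134 [ 0.89  0.34 -0.46  1.95  0.19  0.9  -1.5 ] 0.035679749215813385
 shift [0.001  0.0007 0.1322]
```

Call:
arm_command([
  [[0.001,0.0007,0.02],[0,0,0]],
  [[0,0,0.03],[0,0,0]],
  [[0,0,0.03],[0,0,0]],
  [[0,0,0.025],[0,0,0]],
  [[0,0,0.015],[0,0,0]],
  [[0,0,0],[0,0,0]],
  [[0,0,0],[0,0,0]],
])

```text
clock: 21.65
eef_pos: [0.417, -0.2881, 0.0225]
tcp_rot: [0.992, -0.127, -0.0, -0.0]
wrist_force: [0.4, -0.1, -2.2]
grip_width: 0.0355
gripper_force: 30.0
```

Call:
arm_command([
  [[0,0,0.004],[0,0,0]],
  [[0,0,0.003],[0,0,0]],
  [[0,0,0.002],[0,0,0]],
  [[0,0,0.001],[0,0,0]],
  [[0,0,0],[0,0,0]],
  [[0,0,0],[0,0,0]],
])

```text
clock: 22.25
eef_pos: [0.417, -0.2887, 0.0128]
tcp_rot: [0.992, -0.126, 0.0, 0.0]
wrist_force: [0.2, -0.2, -0.1]
grip_width: 0.0359
gripper_force: 30.0
```

Call:
arm_command([
  [[0,0,0.002],[0,0,0]],
  [[0,0,0.0015],[0,0,0]],
  [[0,0,0.001],[0,0,0]],
  [[0,0,0],[0,0,0]],
  [[0,0,0],[0,0,0]],
])

```text
clock: 22.75
eef_pos: [0.4169, -0.2886, 0.0087]
tcp_rot: [0.992, -0.126, -0.0, 0.0]
wrist_force: [-2.1, 0.6, 8.4]
grip_width: 0.0357
gripper_force: 30.0
```

Call:
arm_command([
  [[0,0,0],[0,0,0]],
  [[0,0,0],[0,0,0]],
  [[0,0,0],[0,0,0]],
  [[0,0,-0.02],[0,0,0]],
  [[0,0,-0.04],[0,0,0]],
  [[0,0,-0.04],[0,0,0]],
  [[0,0,-0.035],[0,0,0]],
  [[0,0,0],[0,0,0.085]],
  [[0,0,0],[0,0,0]],
  [[0,0,0],[0,0,0]],
], claw=0.05)

```text
clock: 23.75
eef_pos: [0.4165, -0.2884, 0.1426]
tcp_rot: [0.986, -0.167, -0.0, -0.0]
wrist_force: [0.2, -0.2, 0.6]
grip_width: 0.0503
gripper_force: 0.0
```

Run:
```python
from h import *
p,a,s=now(); print(p,a,s["qpos"].round(2),s["grip_width"])
leg(p,(.5553,.1008,.145),a)
c=cam("wrist"); cv2.imwrite("pics/w6.png",c["pixels"])
```

```text
[ 0.4164674  -0.28835573  0.14261074] -19.251391227215073 [ 0.88  0.34 -0.45  1.95  0.19  0.9  -1.57] 0.050306019030994825
 shift [ 0.0028 -0.4132 -0.0024]
```

Call:
arm_command([
  [[0.0003,-0.03,0],[0,0,0]],
  [[0.0003,-0.043,0],[0,0,0]],
  [[0.0003,-0.043,0],[0,0,0]],
  [[0.0003,-0.043,0],[0,0,0]],
  [[0.0003,-0.043,0],[0,0,0]],
  [[0.0003,-0.043,0],[0,0,0]],
  [[0.0003,-0.043,0],[0,0,0]],
  [[0.0003,-0.043,0],[0,0,0]],
  [[0.0003,-0.043,0],[0,0,0]],
  [[0,-0.039,0],[0,0,0]],
], claw=0.072)

```text
clock: 24.8
eef_pos: [0.5563, 0.1023, 0.1419]
tcp_rot: [0.986, -0.167, -0.001, 0.0]
wrist_force: [0.1, -1.0, 0.6]
grip_width: 0.0723
gripper_force: 0.0
```

Call:
arm_command([
  [[0,0,0],[0,0,0]],
  [[0,0,0],[0,0,0]],
])

```text
clock: 25.0
eef_pos: [0.5558, 0.1011, 0.1418]
tcp_rot: [0.986, -0.166, -0.001, 0.0]
wrist_force: [-0.9, 0.0, -0.8]
grip_width: 0.0719
gripper_force: 0.0
```

Run:
```python
from seg import *
p,a,s=now(); print(p,a,s["qpos"].round(2),s["grip_width"],s["clock"])
leg(p,(.5553,.1008,.002),a)
c=cam("wrist"); print(proj(c,[.5553,.1008,.012]))
m,bs=blobs(c,(195,120,315,262))
for b in bs:
    if cv2.contourArea(b)>600: print(cv2.fitEllipse(b),plane(c,cv2.fitEllipse(b)[0],.012),cv2.contourArea(b))
```

```text
[0.55575432 0.10112991 0.14179589] -19.164215679249676 [ 0.16  0.46 -0.56  1.8   0.29  0.97 -2.43] 0.07186069512666104 25.0
 shift [-0.0003  0.0005  0.1398]
[[256.04765715 186.61974545]]
((256.3063659667969, 185.99978637695312), (53.807064056396484, 54.061729431152344), 179.22621154785156) [0.55581207 0.10035385 0.012     ] 2282.5
```

Call:
arm_command([
  [[0,0.0005,0.02],[0,0,0]],
  [[0,0,0.03],[0,0,0]],
  [[0,0,0.03],[0,0,0]],
  [[0,0,0.03],[0,0,0]],
  [[0,0,0.016],[0,0,0]],
  [[0,0,0.006],[0,0,0]],
  [[0,0,0.003],[0,0,0]],
  [[0,0,0.002],[0,0,0]],
  [[0,0,0],[0,0,0]],
  [[0,0,0],[0,0,0]],
])

```text
clock: 26.05
eef_pos: [0.5569, 0.0998, 0.007]
tcp_rot: [0.986, -0.168, 0.001, -0.0]
wrist_force: [0.1, -0.4, -0.5]
grip_width: 0.072
gripper_force: 0.0
```

Call:
arm_command([
  [[0,0,0.003],[0,0,0]],
  [[0,0,0.0015],[0,0,0]],
  [[0,0,0],[0,0,0]],
  [[0,0,0],[0,0,0]],
])

```text
clock: 26.45
eef_pos: [0.5563, 0.0997, 0.0016]
tcp_rot: [0.986, -0.168, -0.0, 0.0]
wrist_force: [-0.5, 0.6, 0.6]
grip_width: 0.0722
gripper_force: 0.0
```

Call:
arm_command([
  [[0,0,0],[0,0,0]],
  [[0,0,0],[0,0,0]],
  [[0,0,0],[0,0,0]],
  [[0,0,0],[0,0,0]],
  [[0,0,0],[0,0,0]],
  [[0,0,0],[0,0,0]],
], claw=0.04)

```text
clock: 27.05
eef_pos: [0.5564, 0.0997, 0.0017]
tcp_rot: [0.986, -0.168, 0.0, -0.0]
wrist_force: [-0.0, -0.2, -0.5]
grip_width: 0.0515
gripper_force: 30.0
```

Call:
arm_command([
  [[0,0,-0.01],[0,0,0]],
  [[0,0,-0.02],[0,0,0]],
  [[0,0,-0.03],[0,0,0]],
  [[0,0,-0.03],[0,0,0]],
  [[0,0,-0.02],[0,0,0]],
  [[0,0,0],[0,0,0]],
  [[0,0,0],[0,0,0]],
])

```text
clock: 27.75
eef_pos: [0.5563, 0.0994, 0.1118]
tcp_rot: [0.986, -0.168, 0.0, 0.0]
wrist_force: [0.2, -0.3, -1.6]
grip_width: 0.0515
gripper_force: 30.0
```

Run:
```python
from h import *
p,a,s=now(); print(p,a,s["qpos"].round(2),s["grip_width"])
leg(p,(*comp(DI,DA,.045),.11),a)
```

```text
[0.55631407 0.09938728 0.11180175] -19.390850438029112 [ 0.15  0.49 -0.55  1.83  0.32  0.91 -2.45] 0.05151179227587921
 shift [-0.0659 -0.1831  0.0018]
```

Joint 7 would come near its limit over the dish, so I'll turn the tool back about 24° here. The part is round and the dish is roomy enough.

Call:
arm_command([
  [[0,0,0],[0,0,-0.142]],
  [[0,0,0],[0,0,-0.142]],
  [[0,0,0],[0,0,-0.142]],
  [[0,0,0],[0,0,0]],
  [[0,0,0],[0,0,0]],
])

```text
clock: 28.25
eef_pos: [0.5557, 0.0994, 0.1105]
tcp_rot: [0.999, 0.042, -0.001, -0.0]
wrist_force: [0.6, 0.5, -0.9]
grip_width: 0.0512
gripper_force: 30.0
```

Run:
```python
from h import *
p,a,s=now(); print(p,a,s["qpos"].round(2),s["grip_width"])
leg(p,(*comp(DI,DA,.045),.11),a)
```

```text
[0.55566253 0.09938161 0.11048497] 4.782281243567531 [ 0.22  0.52 -0.65  1.83  0.38  0.93 -2.08] 0.051152935895867765
 shift [ 0.0155 -0.194   0.0005]
```

Call:
arm_command([
  [[0.0015,-0.019,0],[0,0,0]],
  [[0.0025,-0.032,0],[0,0,0]],
  [[0.0025,-0.032,0],[0,0,0]],
  [[0.0025,-0.032,0],[0,0,0]],
  [[0.0025,-0.032,0],[0,0,0]],
  [[0.0025,-0.032,0],[0,0,0]],
  [[0.0015,-0.015,0],[0,0,0]],
  [[0,0,0],[0,0,0]],
  [[0,0,0],[0,0,0]],
])

```text
clock: 29.15
eef_pos: [0.5549, 0.2928, 0.1111]
tcp_rot: [0.999, 0.043, -0.0, 0.001]
wrist_force: [0.7, -0.7, -1.2]
grip_width: 0.0513
gripper_force: 30.0
```

Run:
```python
from h import *
p,a,s=now(); print(p,a,s["qpos"].round(2),s["grip_width"])
leg(p,(*comp(DI,DA,.045),.012),a)
```

```text
[0.55486281 0.29282836 0.11109167] 4.948029274180686 [-0.12  0.61 -0.64  1.67  0.42  1.   -2.39] 0.05132731531165535
 shift [ 0.0002 -0.0011  0.0991]
```

Call:
arm_command([
  [[0,-0.001,0.02],[0,0,0]],
  [[0,0,0.03],[0,0,0]],
  [[0,0,0.025],[0,0,0]],
  [[0,0,0.012],[0,0,0]],
  [[0,0,0.006],[0,0,0]],
  [[0,0,0.003],[0,0,0]],
  [[0,0,0],[0,0,0]],
  [[0,0,0],[0,0,0]],
])

```text
clock: 29.95
eef_pos: [0.5553, 0.2956, 0.0167]
tcp_rot: [0.999, 0.044, 0.001, -0.0]
wrist_force: [0.3, -0.8, -0.3]
grip_width: 0.0513
gripper_force: 30.0
```

Call:
arm_command([
  [[0,0,0.003],[0,0,0]],
  [[0,0,0.003],[0,0,0]],
  [[0,0,0.002],[0,0,0]],
  [[0,0,0],[0,0,0]],
  [[0,0,0],[0,0,0]],
  [[0,0,0],[0,0,0]],
])

```text
clock: 30.55
eef_pos: [0.5547, 0.2953, 0.0077]
tcp_rot: [0.999, 0.044, 0.0, -0.0]
wrist_force: [-0.2, 0.8, -1.4]
grip_width: 0.0512
gripper_force: 30.0
```

Call:
arm_command([
  [[0,0,0.001],[0,0,0]],
  [[0,0,0.001],[0,0,0]],
  [[0,0,0.0005],[0,0,0]],
  [[0,0,0],[0,0,0]],
  [[0,0,0],[0,0,0]],
  [[0,0,0],[0,0,0]],
])

```text
clock: 31.15
eef_pos: [0.5547, 0.2953, 0.0057]
tcp_rot: [0.999, 0.044, 0.0, 0.0]
wrist_force: [-1.8, -1.4, 4.3]
grip_width: 0.0512
gripper_force: 30.0
```

Call:
arm_command([
  [[0,0,0],[0,0,0]],
  [[0,0,0],[0,0,0]],
  [[0,0,0],[0,0,0]],
  [[0,0,-0.015],[0,0,0]],
  [[0,0,-0.03],[0,0,0]],
  [[0,0,-0.04],[0,0,0]],
  [[0,0,-0.04],[0,0,0]],
  [[0,0,0],[0,0,0]],
  [[0,0,0],[0,0,0]],
], claw=0.068)

```text
clock: 32.05
eef_pos: [0.5553, 0.2956, 0.1321]
tcp_rot: [0.999, 0.044, 0.001, -0.0]
wrist_force: [0.1, -0.4, 0.6]
grip_width: 0.068
gripper_force: 0.0
```

Run:
```python
from h import *
p,a,s=now(); print(p,a,s["qpos"].round(2),s["grip_width"])
leg(p,(.427,.1068,.13),a)
```

```text
[0.5553088  0.29560581 0.13206136] 5.024416229052762 [-0.12  0.59 -0.65  1.65  0.41  1.04 -2.38] 0.06796046435982553
 shift [-0.1444  0.1768  0.0021]
```

Call:
arm_command([
  [[-0.0144,0.0176,0],[0,0,0]],
  [[-0.025,0.031,0],[0,0,0]],
  [[-0.025,0.031,0],[0,0,0]],
  [[-0.025,0.031,0],[0,0,0]],
  [[-0.025,0.031,0],[0,0,0]],
  [[-0.018,0.022,0],[0,0,0]],
  [[-0.012,0.013,0],[0,0,0]],
  [[0,0,0],[0,0,0]],
  [[0,0,0],[0,0,0]],
])

```text
clock: 32.95
eef_pos: [0.4264, 0.1066, 0.1299]
tcp_rot: [0.999, 0.044, -0.0, -0.0]
wrist_force: [0.9, 0.9, 0.5]
grip_width: 0.0682
gripper_force: 0.0
```

Run:
```python
from seg import *
p,a,s=now(); print(p,a,s["qpos"].round(2),s["grip_width"],s["clock"])
leg(p,(.427,.1068,.0055),a)
c=cam("wrist"); print(proj(c,[.427,.1068,.012]))
m,bs=blobs(c,(203,120,308,262))
for b in bs:
    if cv2.contourArea(b)>600: print(cv2.fitEllipse(b),plane(c,cv2.fitEllipse(b)[0],.012),cv2.contourArea(b))
```

```text
[0.42637347 0.10662481 0.12990888] 4.989147011915958 [ 0.28  0.3  -0.73  2.09  0.27  0.84 -2.1 ] 0.06820077072450212 32.95
 shift [ 6.000e-04 -1.000e-04  1.244e-01]
[[254.94389896 188.98622576]]
((254.18763732910156, 187.8382568359375), (50.76620101928711, 52.59556198120117), 2.891899347305298) [0.42805613 0.10760729 0.012     ] 2095.0
```

Call:
arm_command([
  [[0.001,-0.0005,0.02],[0,0,0]],
  [[0,0,0.03],[0,0,0]],
  [[0,0,0.03],[0,0,0]],
  [[0,0,0.025],[0,0,0]],
  [[0,0,0.01],[0,0,0]],
  [[0,0,0.003],[0,0,0]],
  [[0,0,0.002],[0,0,0]],
  [[0,0,0],[0,0,0]],
  [[0,0,0],[0,0,0]],
  [[0,0,0],[0,0,0]],
])

```text
clock: 34.0
eef_pos: [0.4279, 0.1073, 0.0109]
tcp_rot: [0.999, 0.044, 0.001, 0.0]
wrist_force: [0.3, 0.4, -0.0]
grip_width: 0.0676
gripper_force: 0.0
```

Call:
arm_command([
  [[0,0,0.003],[0,0,0]],
  [[0,0,0.0025],[0,0,0]],
  [[0,0,0],[0,0,0]],
  [[0,0,0],[0,0,0]],
  [[0,0,0],[0,0,0]],
])

```text
clock: 34.5
eef_pos: [0.4272, 0.1073, 0.0046]
tcp_rot: [0.999, 0.044, -0.0, -0.0]
wrist_force: [-0.1, 0.8, -0.2]
grip_width: 0.0679
gripper_force: 0.0
```

Call:
arm_command([
  [[0,0,0],[0,0,0]],
  [[0,0,0],[0,0,0]],
  [[0,0,0],[0,0,0]],
  [[0,0,0],[0,0,0]],
  [[0,0,0],[0,0,0]],
  [[0,0,0],[0,0,0]],
], claw=0.036)

```text
clock: 35.1
eef_pos: [0.4273, 0.1073, 0.0047]
tcp_rot: [0.999, 0.044, 0.0, 0.0]
wrist_force: [0.0, 0.2, 0.0]
grip_width: 0.0439
gripper_force: 30.0
```

Call:
arm_command([
  [[0,0,-0.01],[0,0,0]],
  [[0,0,-0.02],[0,0,0]],
  [[0,0,-0.03],[0,0,0]],
  [[0,0,-0.03],[0,0,0]],
  [[0,0,-0.02],[0,0,0]],
  [[0,0,0],[0,0,0]],
  [[0,0,0],[0,0,0]],
])

```text
clock: 35.8
eef_pos: [0.4274, 0.1069, 0.1149]
tcp_rot: [0.999, 0.044, 0.0, 0.0]
wrist_force: [0.0, 0.0, -0.0]
grip_width: 0.0441
gripper_force: 30.0
```

Run:
```python
from h import *
p,a,s=now(); print(p,a,s["qpos"].round(2),s["grip_width"])
leg(p,(*comp(DI,DA,-.045),.115),a)
```

```text
[0.42735834 0.10692603 0.11489703] 4.9996403350978005 [ 0.27  0.32 -0.73  2.11  0.3   0.81 -2.13] 0.04411862497974021
 shift [ 6.150e-02 -2.125e-01 -1.000e-04]
```

Call:
arm_command([
  [[0.0055,-0.0185,0],[0,0,0]],
  [[0.01,-0.035,0],[0,0,0]],
  [[0.01,-0.035,0],[0,0,0]],
  [[0.01,-0.035,0],[0,0,0]],
  [[0.01,-0.035,0],[0,0,0]],
  [[0.01,-0.033,0],[0,0,0]],
  [[0.006,-0.021,0],[0,0,0]],
  [[0,0,0],[0,0,0]],
  [[0,0,0],[0,0,0]],
])

```text
clock: 36.7
eef_pos: [0.4688, 0.3239, 0.113]
tcp_rot: [0.999, 0.045, -0.001, 0.001]
wrist_force: [0.9, -1.0, 0.1]
grip_width: 0.0442
gripper_force: 30.0
```

Call:
arm_command([
  [[0,0,0.02],[0,0,0]],
  [[0,0,0.03],[0,0,0]],
  [[0,0,0.025],[0,0,0]],
  [[0,0,0.012],[0,0,0]],
  [[0,0,0.006],[0,0,0]],
  [[0,0,0.003],[0,0,0]],
  [[0,0,0],[0,0,0]],
  [[0,0,0],[0,0,0]],
  [[0,0,0],[0,0,0]],
])

```text
clock: 37.6
eef_pos: [0.4704, 0.3247, 0.0195]
tcp_rot: [0.999, 0.044, 0.001, -0.0]
wrist_force: [-0.1, -0.3, -0.7]
grip_width: 0.0442
gripper_force: 30.0
```

Call:
arm_command([
  [[0,0,0.004],[0,0,0]],
  [[0,0,0.003],[0,0,0]],
  [[0,0,0.001],[0,0,0]],
  [[0,0,0],[0,0,0]],
  [[0,0,0],[0,0,0]],
  [[0,0,0],[0,0,0]],
])

```text
clock: 38.2
eef_pos: [0.4699, 0.3244, 0.0107]
tcp_rot: [0.999, 0.044, 0.0, -0.0]
wrist_force: [-0.5, -0.8, -0.5]
grip_width: 0.0438
gripper_force: 30.0
```

Call:
arm_command([
  [[0,0,0.001],[0,0,0]],
  [[0,0,0.0005],[0,0,0]],
  [[0,0,0],[0,0,0]],
  [[0,0,0],[0,0,0]],
  [[0,0,0],[0,0,0]],
])

```text
clock: 38.7
eef_pos: [0.4699, 0.3244, 0.0091]
tcp_rot: [0.999, 0.044, 0.0, 0.0]
wrist_force: [0.3, 0.4, -0.5]
grip_width: 0.0441
gripper_force: 30.0
```

Call:
arm_command([
  [[0,0,0.0006],[0,0,0]],
  [[0,0,0],[0,0,0]],
  [[0,0,0],[0,0,0]],
])

```text
clock: 39.0
eef_pos: [0.47, 0.3244, 0.0087]
tcp_rot: [0.999, 0.044, 0.0, -0.0]
wrist_force: [-1.2, -0.6, 2.4]
grip_width: 0.0441
gripper_force: 30.0
```

Call:
arm_command([
  [[0,0,0],[0,0,0]],
  [[0,0,0],[0,0,0]],
  [[0,0,0],[0,0,0]],
  [[0,0,-0.015],[0,0,0]],
  [[0,0,-0.03],[0,0,0]],
  [[0,0,-0.04],[0,0,0]],
  [[0,0,-0.04],[0,0,0]],
  [[-0.02,0.03,-0.03],[0,0,0]],
  [[-0.02,0.04,-0.03],[0,0,0]],
  [[0,0.04,-0.02],[0,0,0]],
], claw=0.06)

```text
clock: 40.0
eef_pos: [0.4387, 0.2146, 0.214]
tcp_rot: [0.999, 0.046, 0.001, -0.0]
wrist_force: [1.0, -0.1, 0.1]
grip_width: 0.0603
gripper_force: 0.0
```

Call:
arm_command([
  [[0,0.04,-0.02],[0,0,0]],
  [[0,0.04,-0.02],[0,0,0]],
  [[0,0.04,-0.02],[0,0,0]],
  [[0,0.04,-0.02],[0,0,0]],
  [[0,0.03,0],[0,0,0]],
  [[0,0,0],[0,0,0]],
  [[0,0,0],[0,0,0]],
])

```text
clock: 40.7
eef_pos: [0.4573, 0.0251, 0.2921]
tcp_rot: [0.999, 0.043, 0.0, 0.0]
wrist_force: [-0.0, 0.4, 0.9]
grip_width: 0.06
gripper_force: 0.0
```

Run:
```python
from h import *
p,a,s=now(); print(p,a,s["clock"])
c=cam("wrist"); t=cam("top"); s2=cam("scene")
z=lambda im,b: cv2.resize(im[b[1]:b[3],b[0]:b[2]],(400,300),interpolation=cv2.INTER_CUBIC)
q=s2["pixels"]
cv2.imwrite("pics/end.png",np.vstack([np.hstack([z(t["pixels"],(340,180,460,300)),z(t["pixels"],(60,170,180,290))]),np.hstack([z(q,(120,80,240,170)),z(q,(340,175,460,275))])]))
cv2.imwrite("pics/end_top.png",t["pixels"])
```

```text
[0.45725642 0.02509554 0.29206848] 4.976853667413032 40.7
```

View pics/end.png

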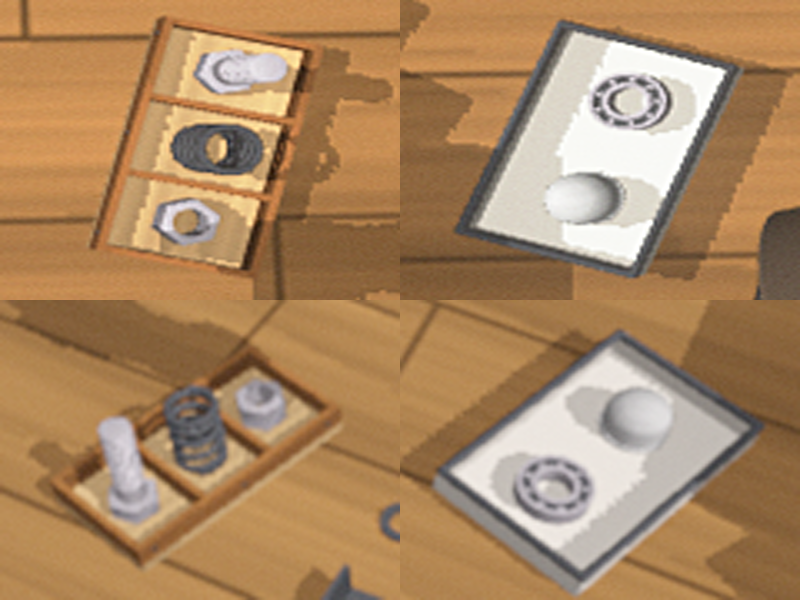

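The tray holds the bolt, spring and nut, each upright and flat in its own compartment. The dish holds the bearing and the cap, side by side and flat. The robot is clear of everything, so I'm handing in.

```bash
python3 -c "
from workcell import bot
print(bot.close_job())"
```

```text
the job is handed in; nothing more can be done
None
```

Both kits are made up and the job is handed in: bolt, long spring and large nut upright in their tray compartments, and the bearing (set down, not dropped) and dust cap flat in the dish, at about 41 s of the 131 s allowed.

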